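Start the screw plug in the flange socket without crossing its thread

ROBOT

A 6-joint arm with a two-finger parallel gripper is mounted at the origin on a cart in front of the work surface, level with it; the furniture and walls round the work are solid. World frame = base frame: x ahead of the robot, y to its left, z up, the work surface at z = 0. Lengths are in mm, angles in rad, forces in N, time in s.
With the tool pointing down it reaches from about 325 to 850 mm from the base axis. Payload 15.5 kg.
Tool frame: the origin (TCP) lies at the centre of the arm's flange, where the gripper is bolted on; the fingertips stand 191 mm ahead of it and the grasp point (between the pads) lies 172 mm ahead of it; y points along the fingers, x is the direction in which the jaws open and shut, and the axes are right-handed (so a half turn about y gives the same grasp; the last joint's range is limited). The gripper opens to 91 mm and grips with 3 to 60 N. Pads are 32 mm wide; open, the fingers measure 118 mm over their backs; the gripper's body (76 mm by 178 mm) begins 60 mm behind the grasp point.
Start: joints at [1.252, 0.494, 1.345, -0, 1.302, -0.096], TCP at [138.706, 609.417, 404.715] pointing down, gripper open.
Joint ranges: [-2.91, 2.91], [-0.82, 2.16], [0.22, 2.67], [-1.22, 4.37], [0.12, 2.79], [-3.08, 3.08]. Speed limits (rad/s): [1.89, 1.89, 2.57, 3.01, 3.01, 3.01].

INTERFACE

Orientations are given as [roll, pitch, yaw] about the fixed x, y, z axes, in that order (R = Rz(yaw) Ry(pitch) Rx(roll)).
In Python, from workcell import ctrl gives the robot as it stands.
- The arm moves only by the tool apply_moves, never from a script. Its argument "targets" is a list of rows, each a list of 7 numbers: the turn, a rotation vector about the tool's x, y, z in rad, then the shift along the tool's x, y, z in mm, then the opening in per cent of the stroke, from 0 (shut) to 100 (fully open). In form: [[wx, wy, wz, tx, ty, tz, grip], ...]. A call has 1 to 8 rows; each row is the pose to reach, as a shift and turn from the pose commanded when the call began, along the tool's axes at that moment; what a row does not reach only later rows make up. A row lasts 1/12 s, in which the tool goes at most 41.7 mm and 7.16 degrees, less where a joint would pass 70% of its speed; a pose out of reach is approached as far as the arm can. A call with a gripper value outside its range is refused whole. The fingers move at their own pace and stop on an object; the grip force is fixed at half the most. Time passes only in rows, so rows that repeat a pose let the fingers close. It gives the time, the measured TCP pose, the force and the opening at its end, in the units of the state.
- ctrl.get_obs(): the state, without advancing time (a new reading comes with each control period).
- ctrl.capture(name): name is "side" or "top" or "wrist"; returns (picture, depth): 384x512x3 uint8, red, green, blue; 384x512 float32, mm along the optical axis (not along the pixel's ray), 0 where there is no reading.
- ctrl.camera_params(name): a dict with "camera_matrix" (3x3 intrinsics, pixels), "k1" (the pictures are not rectified: a ray, as slopes to the right and down, at radius r is drawn at 1 + k1 r^2 times it, then the intrinsics apply), "T" (4x4, takes a point from camera to world coordinates). Camera axes: x right, y up, looking along -z (the intrinsics and any distortion apply to the point x, -y, -z); pixel columns grow to the right and rows downward; lengths in mm; the calibration is good to about 2 mm. A picture is of the moment at which its call begins: read the wrist's pose just before it. camera_params takes no time and is no camera call; for the wrist camera it gives the pose at the moment of the call.
- ctrl.job_done(): hands the job in, once; it reports no verdict.
The state is a dict: "time_s": time; "joints": joint angles; "dq": joint speeds; "tau": joint torques, N m; "eef_pos": TCP position; "tool_rot": TCP orientation; "force": force on the tool from outside, world axes, zero at the start; "moment": the same for the moment, N m; "finger_gap": opening from 0.0 (shut) to 1.0 (fully open).
Only numpy, scipy, OpenCV 4.12 (cv2) and the standard library are available. Lean on these libraries where they do the work, as an engineer would, in place of code of your own. Each camera call takes 0.05 s, during which the arm holds its last target. There are 200 camera calls.

TASK

Start the square-headed steel plug by hand in the threaded socket welded on top of the flange, ready for the spanner: stand it upright in the socket mouth and turn it backward (anticlockwise seen from above) under light pressure until you feel the thread drop, then turn it forward (clockwise) one full turn. Never force it, leave the other things on the bench where they are, and finish still gripping the plug's head, with the plug square in the thread: do not let go at the end.

Things in the scene. Friction and masses are not known exactly. Their poses are not given: they have to be found in the camera images.
- plug: Loose bare steel plug, 63 mm tall, 0.3 kg, standing on its nose. Origin: centre of the nose's underside, z up its axis. Nose tapers from radius 14.5 mm to the 36 mm thick shank at 5 mm; round right-hand thread of 42 mm outside diameter from 7 to 29 mm; collar 48 mm wide from 32 to 37 mm; square head 30 x 30 mm from 37 to 63 mm, flats facing the plug's x and y: grip across two flats.
- plug_head (a point): Centre of the plug's square head, on its axis 50 mm above the nose's underside; axes as the plug. The plug stays put in the thread (friction) when let go, so the head can be gripped anew.
- plug_thread_end (a point): Lower end of one of the plug's two thread ridges (two starts, 6 mm from ridge to ridge, 12 mm advance per turn): 7 mm above the nose's underside, 19.7 mm from the axis along the plug's +x. The other ridge ends opposite, at -x.
- flange: Grey steel pipe flange, 150 mm wide, fixed to the bench by two strap clamps (up to 47 mm high, reaching 116 mm from the axis at its +y and -y). Origin: centre of its underside, z up. Its neck reaches 46 mm and carries the dark steel threaded socket: a tube of 68 mm outside diameter from 46 to 80 mm, open at the top, bore 44 mm.
- socket_mouth (a point): Centre of the socket's open top, 80 mm above the bench; z up, axes as the flange. Plug put in: thread ends rest on the socket's ridges, nose underside 8.6 to 14.6 mm below this point. Turned anticlockwise it climbs to 8.6 mm, then drops 6 mm to 14.6 mm (once each half turn). Clockwise from there one turn takes it to 26.6 mm; at 32 mm the collar meets the mouth. Play about 1 mm all ways.
- socket_thread_end (a point): Upper end of one of the socket's two internal thread ridges (inside diameter 39 mm, same thread as the plug): 4 mm below the mouth, 20.8 mm from the axis along the flange's +x; the other is opposite, at -x. From there they wind down clockwise, one turn each. The plug drops when its thread ends pass these points.
- tape: Bystander: yellow and black tape measure, 68 x 72 x 34 mm, loose on the bench. Origin: centre of its underside.
- tin: Bystander: flat round blue tin, 77 mm wide and 39 mm tall, loose on the bench. Origin: centre of its underside.
- hemp: Bystander: reel of sealing hemp with red ends, 61 mm wide, 56 mm tall, loose on the bench. Origin: centre of its underside.

How it is judged:
By the outcome, as a careful person would: the job done as asked, in the order asked, and still so for the second after the job is handed in, while the arm keeps its last pose, push and grip.
It also fails if it takes over 72 s, if anything falls off the work surface, if the arm or the gripper's body presses on something with over 40 N, if the wrist force passes 120 N, or if a joint passes its speed limit or range.

## Working session

There is one attempt and no reset: what is moved stays moved. The work goes in short steps, Python scripts to look and compute and a tool call to move; the robot and the scene stay as the last step left them, time stands still between calls to the robot, and variables do not carry over. Pictures are saved under pics/ and viewed, about 8 in all and at most 12, crops included, and the job is handed in when it is done.

Besides the shell and the picture viewer there is one more tool, called as name(argument=value, ...), one argument or row to a line, values as JSON. apply_moves: Moves the arm, as the interface text tells. Its arguments: {"type":"object","properties":{"targets":{"type":"array"}},"required":["targets"]}

```bash
mkdir -p pics
cat > h.py <<'E'
import numpy as np, cv2
from workcell import ctrl
def cap(n,f):
    P=ctrl.camera_params(n); im,d=ctrl.capture(n)
    cv2.imwrite(f'pics/{f}.png',im[:,:,::-1]); np.savez(f'pics/{f}.npz',d=d,K=P['camera_matrix'],k1=P['k1'],T=P['T']); return im,d
def world(f,u,v,z=None):
    q=np.load(f'pics/{f}.npz'); K=q['K'];T=q['T']
    p=cv2.undistortPoints(np.array([[[u,v]]],float),K,np.array([float(q['k1']),0,0,0]))[0,0]
    # depth or plane z
    r=np.array([p[0],-p[1],-1.]); 
    if z is None: s=q['d'][int(round(v)),int(round(u))]
    else: s=(z-T[2,3])/(T[:3,:3]@r)[2]
    return T[:3,:3]@(r*s)+T[:3,3]
def st():
    o=ctrl.get_obs(); print({k:np.round(o[k],3).tolist() for k in ('time_s','joints','eef_pos','tool_rot','force','moment','finger_gap')})
E
python3 - <<'E'
from h import *
a,_=cap('top','t0'); b,_=cap('side','s0'); st()
for n in('top','side','wrist'): print(n,np.round(ctrl.camera_params(n)['T'],2).tolist())
E
```

```text
{'time_s': 0.1, 'joints': [1.251, 0.494, 1.346, -0.0, 1.303, -0.095], 'eef_pos': [138.678, 609.287, 404.193], 'tool_rot': [-1.571, 0.001, 1.347], 'force': [-0.423, -0.008, -0.312], 'moment': [-0.039, 0.036, 0.002], 'finger_gap': 1.0}
top [[0.0, 1.0, -0.07, 446.8], [-1.0, 0.0, 0.0, -10.85], [0.0, 0.07, 1.0, 1175.81], [0.0, 0.0, 0.0, 1.0]]
side [[0.87, 0.31, -0.38, -52.26], [-0.49, 0.59, -0.64, -983.28], [0.02, 0.75, 0.66, 1090.67], [0.0, 0.0, 0.0, 1.0]]
wrist [[0.22, -0.95, -0.24, 72.54], [0.97, 0.22, 0.05, 623.58], [-0.0, -0.24, 0.97, 385.38], [0.0, 0.0, 0.0, 1.0]]
```

View pics/t0.png

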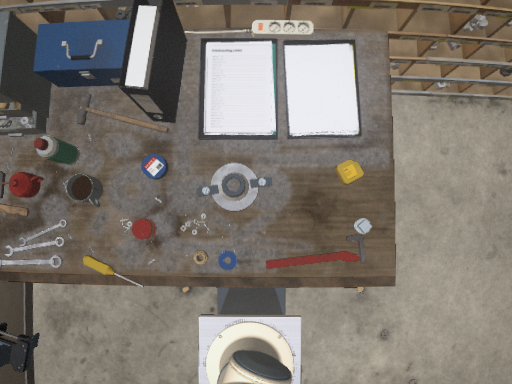

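View pics/s0.png

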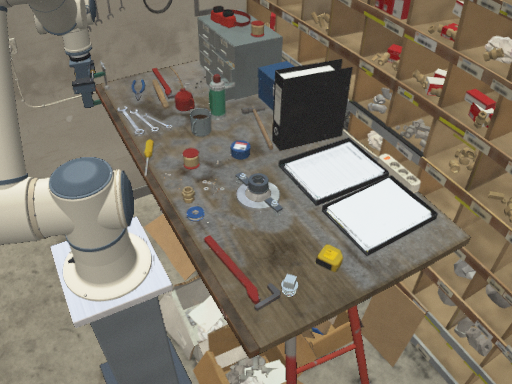

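The top view shows the flange at about (234,186) and the plug at about (362,226). In the side view the plug is at about (290,285), next to the red wrench.

Run:
```python
from h import *
for n,u,v,z in (('t0',234,184,80),('t0',234,186,20),('t0',363,226,63),('s0',290,279,63),('s0',258,183,80),('t0',207,190,47),('t0',263,183,47)): print(n,u,v,world(n,u,v,z).round(1),world(n,u,v).round(1))
a=cv2.imread('pics/t0.png');b=cv2.imread('pics/s0.png')
c=np.hstack([cv2.resize(a[200:260,325:385],(400,400),interpolation=cv2.INTER_CUBIC),cv2.resize(b[255:315,255:315],(400,400),interpolation=cv2.INTER_CUBIC)])
cv2.imwrite('pics/c1.png',c)
```

```text
t0 234 184 [553.4  47.1  80. ] [561.5  51.6  -3.7]
t0 234 186 [553.   50.3  20. ] [555.1  51.4  -2.2]
t0 363 226 [ 431.4 -336.2   63. ] [ 431.4 -336.5   62.2]
s0 290 279 [ 431.2 -345.1   63. ] [ 431.4 -344.7   62.5]
s0 258 183 [542.7  33.7  80. ] [568.6  78.1  35.9]
t0 207 190 [538.2 130.1  47. ] [538.5 130.6  43.3]
t0 263 183 [560.  -38.4  47. ] [560.8 -38.6  38.9]
```

View pics/c1.png

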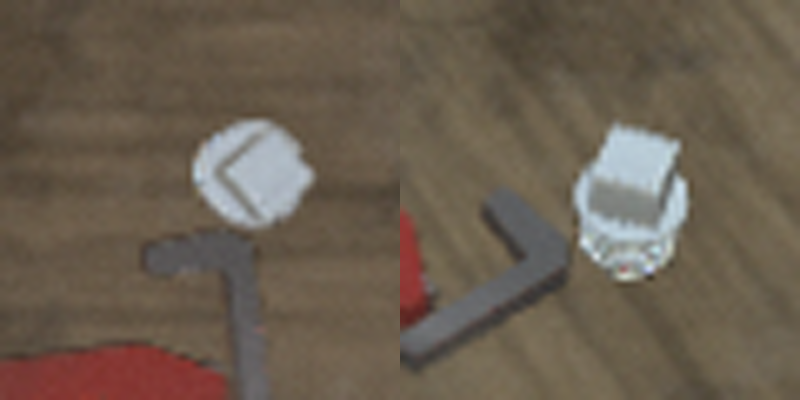

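apply_moves(
  targets=[
    [0, 1.0, 0, -280, 0, -394, 100],
    [0, 1.0, 0, -280, 0, -394, 100],
    [0, 1.0, 0, -280, 0, -394, 100],
    [0, 1.0, 0, -280, 0, -394, 100],
    [0, 1.0, 0, -280, 0, -394, 100],
    [0, 1.0, 0, -280, 0, -394, 100],
    [0, 1.0, 0, -280, 0, -394, 100],
    [0, 1.0, 0, -280, 0, -394, 100],
  ],
)

```text
time_s: 0.77
eef_pos: [361.6, 359.1, 404.6]
tool_rot: [-1.571, 0.0, 0.341]
force: [1.0, 1.1, -0.1]
finger_gap: 1.003
```

```bash
cat >> h.py <<'E'
def go(x,y,z,yaw):
    o=ctrl.get_obs(); r,p,w=o['tool_rot']; X=np.array([np.cos(w),np.sin(w)]);Z=np.array([-X[1],X[0]])
    d=np.array([x,y])-o['eef_pos'][:2]
    print('wy %.3f tx %.1f ty %.1f tz %.1f len %.1f'%(w-yaw,d@X,o['eef_pos'][2]-z,d@Z,np.hypot(*d)))
E
python3 -c "
from h import *
st(); go(431,-340,400,-.785); go(480,150,400,-.2)"
```

```text
{'time_s': 0.767, 'joints': [0.665, 0.332, 1.625, 0.0, 1.184, 0.324], 'eef_pos': [361.619, 359.09, 404.63], 'tool_rot': [-1.571, 0.0, 0.341], 'force': [0.953, 1.064, -0.127], 'moment': [-0.024, 0.035, -0.02], 'finger_gap': 1.003}
wy 1.126 tx -168.4 ty 4.6 tz -682.0 len 702.5
wy 0.541 tx 41.6 ty 4.6 tz -236.6 len 240.3
```

apply_moves(
  targets=[
    [0, 1.126, 0, -168, 5, -682, 100],
    [0, 1.126, 0, -168, 5, -682, 100],
    [0, 1.126, 0, -168, 5, -682, 100],
    [0, 1.126, 0, -168, 5, -682, 100],
    [0, 1.126, 0, -168, 5, -682, 100],
    [0, 1.126, 0, -168, 5, -682, 100],
    [0, 1.126, 0, -168, 5, -682, 100],
    [0, 1.126, 0, -168, 5, -682, 100],
  ],
)

```text
time_s: 1.43
eef_pos: [395.4, 27.5, 402.4]
tool_rot: [-1.571, -0.0, -0.659]
force: [1.6, 0.5, 0.1]
finger_gap: 1.002
```

```bash
python3 -c "
from h import *
st(); go(431,-340,350,-.785)"
```

```text
{'time_s': 1.433, 'joints': [-0.082, 0.174, 1.87, 0.0, 1.097, 0.577], 'eef_pos': [395.417, 27.462, 402.39], 'tool_rot': [-1.571, -0.0, -0.659], 'force': [1.562, 0.474, 0.06], 'moment': [-0.082, 0.038, 0.028], 'finger_gap': 1.002}
wy 0.126 tx 253.1 ty 52.4 tz -268.8 len 369.2
```

apply_moves(
  targets=[
    [0, 0.126, 0, 253, 20, -269, 100],
    [0, 0.126, 0, 253, 20, -269, 100],
    [0, 0.126, 0, 253, 20, -269, 100],
    [0, 0.126, 0, 253, 20, -269, 100],
    [0, 0.126, 0, 253, 20, -269, 100],
    [0, 0.126, 0, 253, 20, -269, 100],
    [0, 0.126, 0, 253, 20, -269, 100],
    [0, 0.126, 0, 253, 20, -269, 100],
  ],
)

```text
time_s: 2.1
eef_pos: [429.2, -304.0, 384.0]
tool_rot: [-1.571, 0.0, -0.779]
force: [1.7, -0.2, -0.6]
finger_gap: 0.999
```

apply_moves(
  targets=[
    [0, 0, 0, 24, 30, -23, 100],
    [0, 0, 0, 24, 30, -23, 100],
    [0, 0, 0, 24, 30, -23, 100],
    [0, 0, 0, 24, 30, -23, 100],
  ],
)

```text
time_s: 2.43
eef_pos: [430.4, -334.6, 354.0]
tool_rot: [-1.571, 0.002, -0.779]
force: [1.3, 0.6, 0.7]
finger_gap: 1.006
```

```bash
python3 -c "
from h import *
st(); im,_=cap('wrist','w1'); cv2.imwrite('pics/w1b.png',cv2.resize(im[:,:,::-1],(800,600),interpolation=cv2.INTER_CUBIC))"
```

```text
{'time_s': 2.433, 'joints': [-0.77, 0.44, 1.606, 0.0, 1.097, 0.009], 'eef_pos': [430.378, -334.586, 354.017], 'tool_rot': [-1.571, 0.002, -0.779], 'force': [1.285, 0.64, 0.67], 'moment': [-0.019, 0.081, -0.003], 'finger_gap': 1.006}
```

View pics/w1b.png

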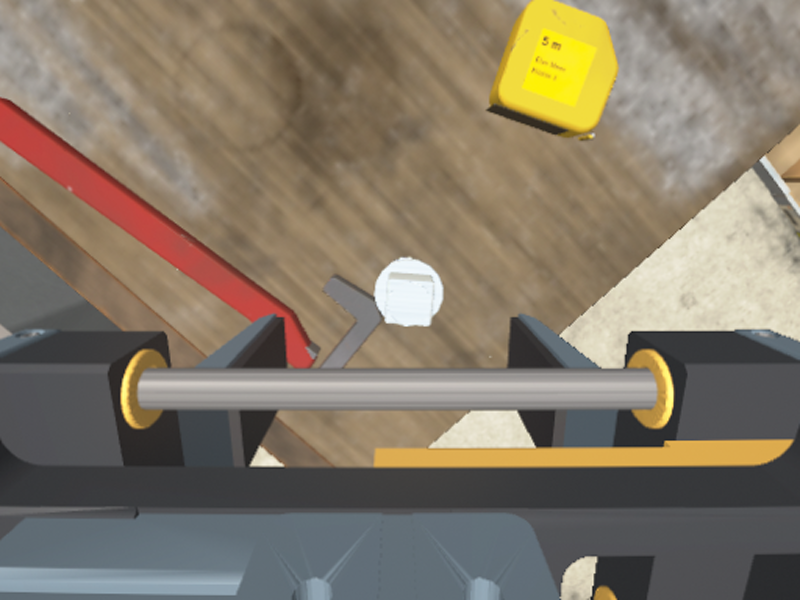

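The plug's head is at about (410,303) in the doubled view and nearly square with the jaws. I'll crop for the edges.

```bash
python3 -c "
from h import *
a=cv2.imread('pics/w1.png')[158:216,230:292]
a=np.clip((a.astype(float)-120)*255/135,0,255).astype(np.uint8)
cv2.imwrite('pics/c2.png',cv2.resize(a,None,fx=10,fy=10,interpolation=cv2.INTER_CUBIC))"
```

```text
(no output)
```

View pics/c2.png

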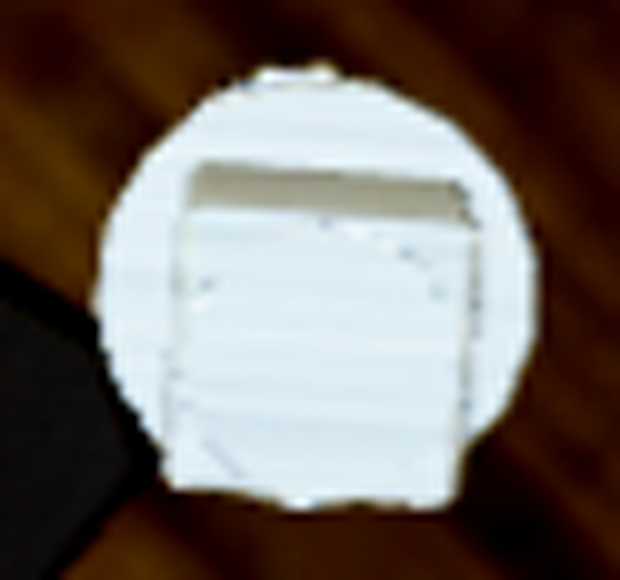

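```bash
python3 -c "
from h import *
c=[(187,208),(475,225),(455,507),(170,490)]
P=np.array([world('w1',230+x/10-.5,158+y/10-.5,63) for x,y in c]);print(P.round(1))
m=P.mean(0);print(m)
for i in range(4):
  d=P[(i+1)%4]-P[i];print(np.hypot(*d[:2]),np.degrees(np.arctan2(d[1],d[0]))%90)
print(world('w1',256,186)[2],world('w1',264,197)[2])
go(m[0],m[1],330,-.785)"
```

```text
[[ 433.1 -323.8   63. ]
 [ 452.1 -345.    63. ]
 [ 430.6 -364.7   63. ]
 [ 411.4 -343.2   63. ]]
[ 431.78313654 -344.15918591   63.        ]
28.422082224295455 41.86822192250747
29.18366637681261 42.463834864510915
28.840134680229237 41.74838940819345
29.121996803947095 41.64271582253068
65.26529419989669 65.19996249196919
wy 0.006 tx 7.9 ty 24.6 tz -6.3 len 10.1
```

apply_moves(
  targets=[
    [0, 0.058, 0, 8, 10, -6, 100],
    [0, 0.058, 0, 8, 45, -6, 100],
    [0, 0.058, 0, 8, 80, -6, 100],
    [0, 0.058, 0, 8, 105, -6, 100],
    [0, 0.058, 0, 8, 118, -6, 100],
    [0, 0.058, 0, 8, 123, -6, 100],
    [0, 0.058, 0, 8, 123, -6, 100],
    [0, 0.058, 0, 8, 123, -6, 100],
  ],
)

```text
time_s: 3.15
eef_pos: [432.6, -344.5, 232.5]
tool_rot: [-1.571, -0.001, -0.836]
force: [-0.6, -0.5, -0.4]
finger_gap: 1.003
```

```bash
python3 -c "
from h import *
st(); go(431.8,-344.2,230,-.838)"
```

```text
{'time_s': 3.15, 'joints': [-0.781, 0.621, 1.696, 0.0, 0.823, 0.056], 'eef_pos': [432.551, -344.533, 232.522], 'tool_rot': [-1.571, -0.001, -0.836], 'force': [-0.618, -0.508, -0.371], 'moment': [-0.073, 0.111, -0.004], 'finger_gap': 1.003}
wy 0.002 tx -0.8 ty 2.5 tz -0.3 len 0.8
```

apply_moves(
  targets=[
    [0, 0, 0, -0.5, 2, 0, 80],
    [0, 0, 0, -0.5, 2, 0, 60],
    [0, 0, 0, -0.5, 2, 0, 45],
    [0, 0, 0, -0.5, 2, 0, 38],
    [0, 0, 0, -0.5, 2, 0, 34],
    [0, 0, 0, -0.5, 2, 0, 30],
    [0, 0, 0, -0.5, 2, 0, 28],
    [0, 0, 0, -0.5, 2, 0, 28],
  ],
)

```text
time_s: 3.82
eef_pos: [431.7, -344.5, 229.3]
tool_rot: [-1.571, 0.0, -0.837]
force: [1.2, -0.1, 0.4]
finger_gap: 0.447
```

apply_moves(
  targets=[
    [0, 0, 0, 0, 0, 0, 25],
    [0, 0, 0, 0, 0, 0, 25],
    [0, 0, 0, 0, 0, 0, 60],
    [0, 0, 0, 0, 0, 0, 60],
    [0, -0.3, 0, 0, 0, 0, 80],
    [0, -0.3, 0, 0, 0, 0, 80],
    [0, -0.3, 0, 0, 0, 0, 80],
  ],
)

```text
time_s: 4.4
eef_pos: [431.7, -344.5, 229.3]
tool_rot: [-1.571, 0.0, -0.529]
force: [-0.1, -0.3, 0.5]
finger_gap: 0.661
```

apply_moves(
  targets=[
    [0, -1.262, 0, 0, -0.7, 0, 70],
    [0, -1.262, 0, 0, -0.7, 0, 70],
    [0, -1.262, 0, 0, -0.7, 0, 70],
    [0, -1.262, 0, 0, -0.7, 0, 70],
    [0, -1.262, 0, 0, -0.7, 0, 70],
    [0, -1.262, 0, 0, -0.7, 0, 70],
    [0, -1.262, 0, 0, -0.7, 0, 70],
    [0, -1.262, 0, 0, -0.7, 0, 65],
  ],
)

```text
time_s: 5.07
eef_pos: [431.7, -344.5, 230.0]
tool_rot: [-1.571, 0.0, 0.469]
force: [0.7, -1.4, -0.8]
finger_gap: 0.663
```

apply_moves(
  targets=[
    [0, -0.262, 0, 0, 0, 0, 50],
    [0, -0.262, 0, 0, 0, 0, 50],
    [0, -0.262, 0, 0, 0, 0, 50],
    [0, -0.262, 0, 0, 0, 0, 30],
    [0, -0.262, 0, 0, 0, 0, 25],
    [0, -0.262, 0, 0, 0, 0, 20],
    [0, -0.262, 0, 0, 0, 0, 20],
    [0, -0.262, 0, 0, 0, 0, 20],
  ],
)

```text
time_s: 5.73
eef_pos: [431.7, -344.5, 230.0]
tool_rot: [-1.571, -0.0, 0.724]
force: [1.0, 0.6, 0.5]
finger_gap: 0.326
```

apply_moves(
  targets=[
    [0, 0, 0, 0, 0, 0, 15],
    [0, 0, 0, 0, 0, 0, 15],
    [0, 0, 0, 0, 0, 0, 15],
    [0, 0, 0, 0, 0, 0, 15],
  ],
)

```text
time_s: 6.07
eef_pos: [431.7, -344.5, 230.0]
tool_rot: [-1.571, 0.0, 0.725]
force: [1.1, 0.2, -1.5]
finger_gap: 0.328
```

```bash
python3 -c "
from h import *
st(); im,_=cap('wrist','w2'); cv2.imwrite('pics/w2b.png',cv2.resize(im[150:310,150:364,::-1],None,fx=3.5,fy=3.5,interpolation=cv2.INTER_CUBIC))"
```

```text
{'time_s': 6.067, 'joints': [-0.782, 0.625, 1.698, -0.0, 0.818, -1.506], 'eef_pos': [431.729, -344.51, 230.018], 'tool_rot': [-1.571, 0.0, 0.725], 'force': [1.146, 0.213, -1.488], 'moment': [-0.041, -0.068, 0.011], 'finger_gap': 0.328}
```

View pics/w2b.png

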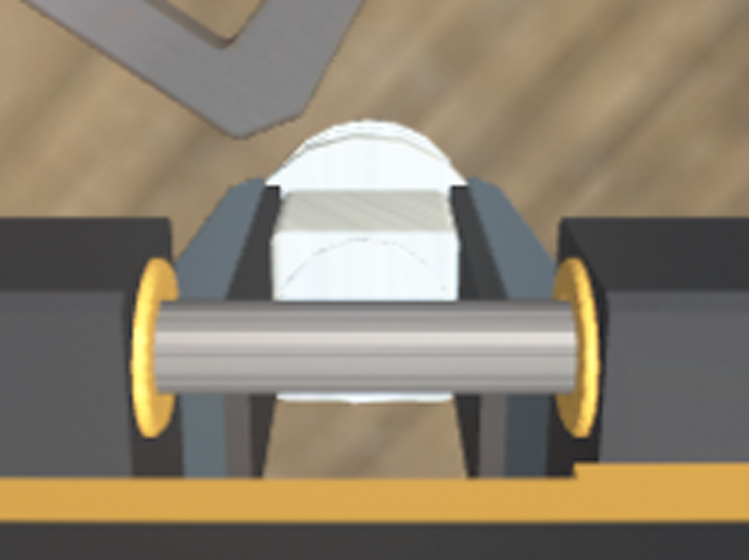

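The plug is gripped (gap 29.9 mm). The head's top edges lie at rows 232 and 400 of the crop.

```bash
python3 -c "
from h import *
o=ctrl.get_obs();w=o['tool_rot'][2];X=np.array([np.cos(w),np.sin(w)]);Z=np.array([-X[1],X[0]])
for u,v in((254.6,216.3-.4),(254.6,264.3-.4),(229,225),(281,225)):
  d=world('w2',u,v,63)[:2]-o['eef_pos'][:2];print(u,v,d@X,d@Z)
# socket from top: ring fit later
a=cv2.imread('pics/t0.png')[150:222,190:280];cv2.imwrite('pics/c3.png',cv2.resize(a,None,fx=8,fy=8,interpolation=cv2.INTER_CUBIC))"
```

```text
254.6 215.9 -0.17245338985677172 14.617727335406652
254.6 263.90000000000003 -0.17493885789069719 -14.784920850957473
229 225 -14.474550433687941 9.254113328640537
281 225 14.575693266383709 9.234111124725434
```

View pics/c3.png

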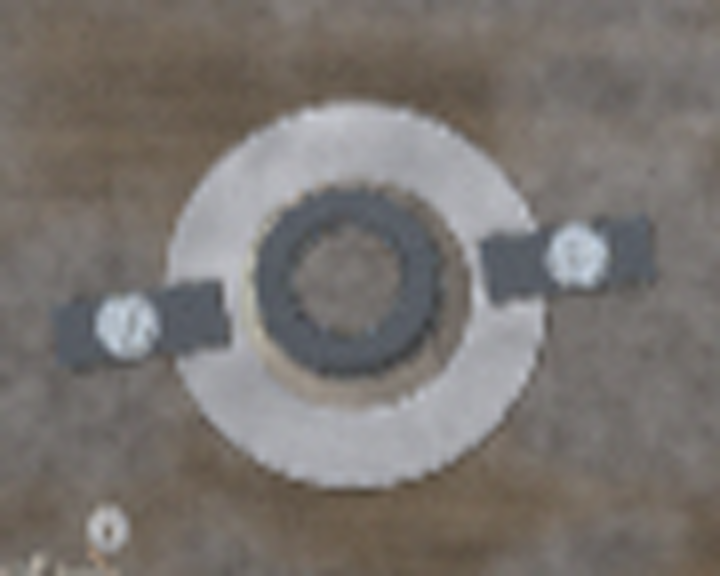

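apply_moves(
  targets=[
    [0, 0, 0, 0, -15, 0, 15],
    [0, 0, 0, 0, -40, 0, 15],
    [0, 0, 0, 0, -75, 0, 15],
    [0, 0, 0, 0, -110, 0, 15],
    [0, 0, 0, 30, -130, 12, 15],
    [0, 0, 0, 65, -145, 25, 15],
    [0, 0, 0, 100, -150, 38, 15],
    [0, 0, 0, 135, -150, 52, 15],
  ],
)

```text
time_s: 6.78
eef_pos: [498.9, -214.9, 381.6]
tool_rot: [-1.573, -0.001, 0.724]
force: [1.5, -0.8, -3.3]
finger_gap: 0.327
```

apply_moves(
  targets=[
    [0, 0, 0, 35, 0, 13, 15],
    [0, 0, 0, 70, 0, 27, 15],
    [0, 0, 0, 105, 0, 40, 15],
    [0, 0, 0, 140, 0, 54, 15],
    [0, 0, 0, 175, 0, 67, 15],
    [0, 0, 0, 200, 0, 77, 15],
    [0, 0, 0, 215, 0, 83, 15],
    [0, 0, 0, 215, 0, 83, 15],
  ],
)

```text
time_s: 7.45
eef_pos: [605.1, -8.4, 379.6]
tool_rot: [-1.57, -0.0, 0.728]
force: [0.1, -0.2, -2.5]
finger_gap: 0.326
```

```bash
python3 -c "
from h import *
st(); im,_=cap('wrist','w3'); cv2.imwrite('pics/w3b.png',cv2.resize(im[0:300,56:456,::-1],None,fx=2,fy=2,interpolation=cv2.INTER_CUBIC)); st()"
```

```text
{'time_s': 7.45, 'joints': [-0.113, 0.49, 1.428, 0.001, 1.224, -0.841], 'eef_pos': [605.106, -8.375, 379.583], 'tool_rot': [-1.57, -0.0, 0.728], 'force': [0.072, -0.238, -2.493], 'moment': [-0.054, 0.035, -0.016], 'finger_gap': 0.326}
{'time_s': 7.5, 'joints': [-0.115, 0.489, 1.429, 0.0, 1.223, -0.842], 'eef_pos': [604.459, -9.906, 379.55], 'tool_rot': [-1.57, 0.0, 0.727], 'force': [-0.559, -0.232, -3.505], 'moment': [-0.073, 0.03, 0.009], 'finger_gap': 0.324}
```

View pics/w3b.png

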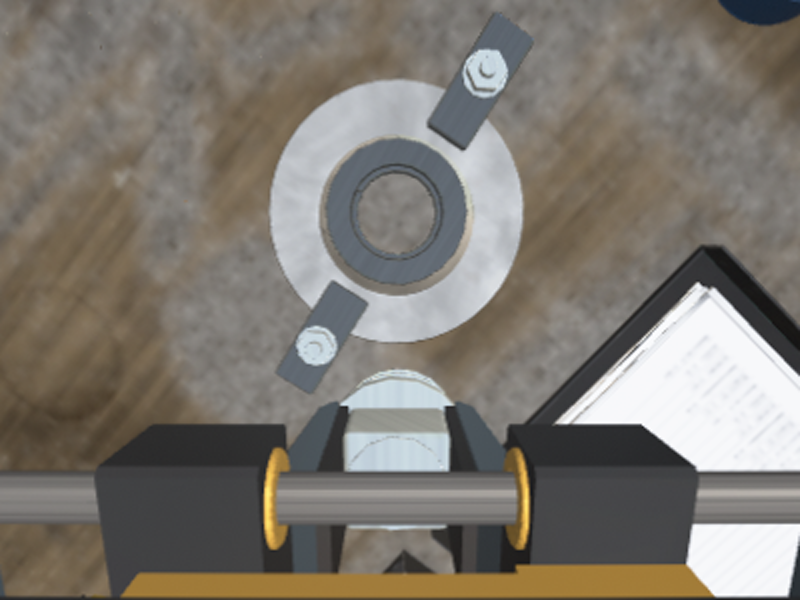

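```bash
python3 -c "
from h import *
im=cv2.imread('pics/w3.png',0)
f=lambda x,y:world('w3',56+x/2-.25,y/2-.25,80)
for c in ([(326,211),(468,211),(397,138),(397,285)],[(351,211),(442,211),(396.5,164),(396.5,259)]):
  P=np.array([f(*q) for q in c]);print(P.round(1).tolist(),((P[0]+P[1])/2).round(1),((P[2]+P[3])/2).round(1),np.hypot(*(P[0]-P[1])[:2]),np.hypot(*(P[2]-P[3])[:2]))
a,b=world('w3',56+485/2,72/2,47),world('w3',56+317/2,344/2,47);print(a,b,(a+b)/2,np.degrees(np.arctan2(*(a-b)[1::-1])))
for u,v in ((347,432),(449,432)): print(world('w3',56+u/2,v/2,63+149.5))
st()
go(551,49,380,.727)"
```

```text
[[526.9, 28.3, 80.0], [577.6, 73.4, 80.0], [530.5, 75.2, 80.0], [575.6, 24.6, 80.0]] [552.2  50.8  80. ] [553.   49.9  80. ] 67.84767157248825 67.71299044661156
[[535.8, 36.2, 80.0], [568.3, 65.1, 80.0], [538.0, 66.5, 80.0], [567.0, 33.8, 80.0]] [552.1  50.7  80. ] [552.5  50.2  80. ] 43.47361579798629 43.732376615004426
[539.83621685 132.29161566  47.        ] [565.98029565 -31.98881812  47.        ] [552.90825625  50.15139877  47.        ] 99.0423929221979
[584.86820424  -6.77550966 212.5       ]
[605.99063654  12.01238389 212.5       ]
{'time_s': 7.5, 'joints': [-0.115, 0.489, 1.429, 0.0, 1.223, -0.842], 'eef_pos': [604.459, -9.906, 379.55], 'tool_rot': [-1.57, 0.0, 0.727], 'force': [-0.559, -0.232, -3.505], 'moment': [-0.073, 0.03, 0.009], 'finger_gap': 0.324}
wy 0.000 tx -0.8 ty -0.5 tz 79.5 len 79.5
```

```bash
python3 -c "
from h import *
go(552.6,50.2,312,.727)"
```

```text
wy 0.000 tx 1.2 ty 67.5 tz 79.4 len 79.4
```

apply_moves(
  targets=[
    [0, 0, 0, 0, 0, 25, 15],
    [0, 0, 0, 1.2, 0, 55, 15],
    [0, 0, 0, 1.2, 10, 75, 15],
    [0, 0, 0, 1.2, 35, 79.4, 15],
    [0, 0, 0, 1.2, 55, 79.4, 15],
    [0, 0, 0, 1.2, 64, 79.4, 15],
    [0, 0, 0, 1.2, 67, 79.4, 15],
    [0, 0, 0, 1.2, 67, 79.4, 15],
  ],
)

```text
time_s: 8.17
eef_pos: [552.5, 48.2, 312.8]
tool_rot: [-1.57, 0.001, 0.724]
force: [-0.7, 0.3, -3.6]
finger_gap: 0.33
```

```bash
python3 -c "
from h import *
st();go(552.6,50.2,303,.727)"
```

```text
{'time_s': 8.167, 'joints': [-0.021, 0.505, 1.627, -0.0, 1.011, -0.745], 'eef_pos': [552.496, 48.187, 312.757], 'tool_rot': [-1.57, 0.001, 0.724], 'force': [-0.724, 0.327, -3.572], 'moment': [-0.042, 0.016, -0.014], 'finger_gap': 0.33}
wy -0.003 tx 1.4 ty 9.8 tz 1.4 len 2.0
```

apply_moves(
  targets=[
    [0, 0, 0, 1.4, 0, 1.4, 15],
    [0, 0, 0, 1.4, 3, 1.4, 15],
    [0, 0, 0, 1.4, 6, 1.4, 15],
    [0, 0, 0, 1.4, 9, 1.4, 15],
    [0, 0, 0, 1.4, 9, 1.4, 15],
  ],
)

```text
time_s: 8.58
eef_pos: [552.4, 50.8, 303.6]
tool_rot: [-1.57, 0.0, 0.725]
force: [0.5, 0.4, -4.3]
finger_gap: 0.323
```

apply_moves(
  targets=[
    [0, 0, 0, 0, 1, 0, 15],
    [0, 0, 0, 0, 2, 0, 15],
    [0, 0, 0, 0, 3, 0, 15],
    [0, 0, 0, 0, 3, 0, 15],
  ],
)

```text
time_s: 8.92
eef_pos: [552.5, 50.9, 300.9]
tool_rot: [-1.571, 0.0, 0.725]
force: [0.6, 0.5, -4.3]
finger_gap: 0.325
```

```bash
python3 -c "
from h import *
st();go(552.6,50.2,303,.727)"
```

```text
{'time_s': 8.917, 'joints': [-0.016, 0.521, 1.637, -0.0, 0.983, -0.741], 'eef_pos': [552.536, 50.851, 300.874], 'tool_rot': [-1.571, 0.0, 0.725], 'force': [0.58, 0.481, -4.292], 'moment': [-0.048, -0.015, -0.022], 'finger_gap': 0.325}
wy -0.002 tx -0.4 ty -2.1 tz -0.5 len 0.7
```

apply_moves(
  targets=[
    [0, 0, 0, -0.4, 0.5, -0.4, 15],
    [0, 0, 0, -0.4, 1, -0.4, 15],
    [0, 0, 0, -0.4, 1.5, -0.4, 15],
    [0, 0, 0, -0.4, 2, -0.4, 15],
  ],
)

```text
time_s: 9.25
eef_pos: [552.5, 50.3, 299.0]
tool_rot: [-1.571, -0.0, 0.725]
force: [-0.1, -0.6, -3.8]
finger_gap: 0.324
```

apply_moves(
  targets=[
    [0, 0, 0, 0, 0.5, 0, 15],
    [0, 0, 0, 0, 1, 0, 15],
    [0, 0, 0, 0, 1.5, 0, 15],
    [0, 0, 0, 0, 1.5, 0, 15],
  ],
)

```text
time_s: 9.58
eef_pos: [552.5, 50.3, 297.4]
tool_rot: [-1.571, 0.0, 0.725]
force: [0.4, 0.4, -3.3]
finger_gap: 0.325
```

apply_moves(
  targets=[
    [0, 0, 0, 0, 0.5, 0, 15],
    [0, 0, 0, 0, 1, 0, 15],
    [0, 0, 0, 0, 1, 0, 15],
  ],
)

```text
time_s: 9.83
eef_pos: [552.6, 50.3, 296.7]
tool_rot: [-1.571, -0.0, 0.725]
force: [0.4, -0.6, 0.6]
finger_gap: 0.329
```

apply_moves(
  targets=[
    [0, 0, 0, 0, 0.5, 0, 15],
    [0, 0, 0, 0, 1, 0, 15],
    [0, 0, 0, 0, 1, 0, 15],
  ],
)

```text
time_s: 10.08
eef_pos: [552.6, 50.3, 296.4]
tool_rot: [-1.571, -0.001, 0.725]
force: [-3.2, 0.3, 15.1]
finger_gap: 0.329
```

apply_moves(
  targets=[
    [0, 0, 0, 0, -4, 0, 15],
    [0, 0, 0, 0, -11, 0, 15],
    [0, 1.225, 0, 0, -11, 0, 15],
    [0, 1.225, 0, 0, -11, 0, 15],
    [0, 1.225, 0, 0, -11, 0, 15],
    [0, 1.225, 0, 0, -11, 0, 15],
    [0, 1.225, 0, 0, -11, 0, 15],
    [0, 1.225, 0, 0, -11, 0, 15],
  ],
)

```text
time_s: 10.75
eef_pos: [552.6, 50.3, 306.8]
tool_rot: [-1.571, -0.0, -0.031]
force: [-0.3, 0.3, -2.9]
finger_gap: 0.326
```

```bash
python3 -c "
from h import *
st();go(552.6,50.2,301.5,-.5)"
```

```text
{'time_s': 10.75, 'joints': [-0.017, 0.513, 1.632, -0.0, 0.996, 0.014], 'eef_pos': [552.562, 50.27, 306.832], 'tool_rot': [-1.571, -0.0, -0.031], 'force': [-0.288, 0.282, -2.893], 'moment': [-0.1, 0.055, -0.006], 'finger_gap': 0.326}
wy 0.469 tx 0.0 ty 5.3 tz -0.1 len 0.1
```

apply_moves(
  targets=[
    [0, 0.469, 0, 0, 0, 0, 15],
    [0, 0.469, 0, 0, 0, 0, 15],
    [0, 0.469, 0, 0, 0, 0, 15],
    [0, 0.469, 0, 0, 2, 0, 15],
    [0, 0.469, 0, 0, 4, 0, 15],
    [0, 0.469, 0, 0, 5.3, 0, 15],
    [0, 0.469, 0, 0, 5.8, 0, 15],
    [0, 0.469, 0, 0, 5.8, 0, 15],
  ],
)

```text
time_s: 11.42
eef_pos: [552.5, 50.3, 300.6]
tool_rot: [-1.571, 0.0, -0.491]
force: [0.1, 0.4, -2.7]
finger_gap: 0.327
```

apply_moves(
  targets=[
    [0, 0, 0, 0, 0.4, 0, 15],
    [0, 0, 0, 0, 0.8, 0, 15],
    [0, 0, 0, 0, 0.8, 0, 15],
  ],
)

```text
time_s: 11.67
eef_pos: [552.6, 50.3, 300.1]
tool_rot: [-1.571, -0.0, -0.493]
force: [-0.8, 0.0, 0.4]
finger_gap: 0.325
```

apply_moves(
  targets=[
    [0, -0.1, 0, 0, 0.1, 0, 15],
    [0, -0.2, 0, 0, -0.1, 0, 15],
    [0, -0.3, 0, 0, -0.3, 0, 15],
    [0, -0.4, 0, 0, -0.5, 0, 15],
    [0, -0.4, 0, 0, -0.5, 0, 15],
  ],
)

```text
time_s: 12.08
eef_pos: [552.7, 50.3, 300.7]
tool_rot: [-1.571, -0.001, -0.088]
force: [-0.9, 1.6, 1.2]
finger_gap: 0.326
```

```bash
python3 -c "
from h import *
st()"
```

```text
{'time_s': 12.083, 'joints': [-0.017, 0.522, 1.638, 0.0, 0.982, 0.072], 'eef_pos': [552.687, 50.253, 300.72], 'tool_rot': [-1.571, -0.001, -0.088], 'force': [-0.881, 1.617, 1.242], 'moment': [0.151, 0.019, 0.056], 'finger_gap': 0.326}
```

apply_moves(
  targets=[
    [0, -0.07, 0, 0, 0.1, 0, 15],
    [0, -0.14, 0, 0, 0.0, 0, 15],
    [0, -0.2, 0, 0, -0.1, 0, 15],
    [0, -0.2, 0, 0, -0.1, 0, 15],
  ],
)

```text
time_s: 12.42
eef_pos: [552.7, 50.3, 300.7]
tool_rot: [-1.571, -0.001, 0.106]
force: [-0.3, 1.2, 0.8]
finger_gap: 0.327
```

apply_moves(
  targets=[
    [0, -0.05, 0, 0, 0, 0, 15],
    [0, -0.1, 0, 0, 0, 0, 15],
    [0, -0.15, 0, 0, 0, 0, 15],
    [0, -0.15, 0, 0, 0, 0, 15],
  ],
)

```text
time_s: 12.75
eef_pos: [552.4, 50.3, 300.4]
tool_rot: [-1.571, 0.0, 0.254]
force: [0.1, -0.8, -3.0]
finger_gap: 0.327
```

apply_moves(
  targets=[
    [0, 0, 0, 0, 0.8, 0, 15],
    [0, 0, 0, 0, 1.6, 0, 15],
    [0, 0, 0, 0, 2.4, 0, 15],
    [0, 0, 0, 0, 3.2, 0, 15],
    [0, 0, 0, 0, 3.6, 0, 15],
  ],
)

```text
time_s: 13.17
eef_pos: [552.4, 50.3, 296.7]
tool_rot: [-1.571, 0.0, 0.255]
force: [0.2, 0.8, -3.3]
finger_gap: 0.326
```

apply_moves(
  targets=[
    [0, 0, 0, 0, 0.4, 0, 15],
    [0, 0, 0, 0, 0.8, 0, 15],
    [0, 0, 0, 0, 1.2, 0, 15],
    [0, 0, 0, 0, 1.2, 0, 15],
  ],
)

```text
time_s: 13.5
eef_pos: [552.5, 50.3, 295.8]
tool_rot: [-1.571, 0.0, 0.256]
force: [0.2, -0.9, -0.8]
finger_gap: 0.326
```

apply_moves(
  targets=[
    [0, 0.12, 0, 0, 0.23, 0, 15],
    [0, 0.24, 0, 0, 0.46, 0, 15],
    [0, 0.36, 0, 0, 0.69, 0, 15],
    [0, 0.48, 0, 0, 0.92, 0, 15],
    [0, 0.48, 0, 0, 0.92, 0, 15],
  ],
)

```text
time_s: 13.92
eef_pos: [552.6, 50.3, 294.8]
tool_rot: [-1.571, -0.0, -0.231]
force: [-0.6, 0.3, -2.0]
finger_gap: 0.329
```

```bash
python3 -c "
from h import *
st()"
```

```text
{'time_s': 13.917, 'joints': [-0.017, 0.53, 1.643, -0.0, 0.968, 0.214], 'eef_pos': [552.561, 50.275, 294.811], 'tool_rot': [-1.571, -0.0, -0.231], 'force': [-0.593, 0.306, -2.04], 'moment': [-0.14, 0.06, 0.013], 'finger_gap': 0.329}
```

Smooth so far; I'll keep turning along the thread.

apply_moves(
  targets=[
    [0, 0.12, 0, 0, 0.23, 0, 15],
    [0, 0.24, 0, 0, 0.46, 0, 15],
    [0, 0.36, 0, 0, 0.69, 0, 15],
    [0, 0.48, 0, 0, 0.92, 0, 15],
    [0, 0.6, 0, 0, 1.15, 0, 15],
    [0, 0.72, 0, 0, 1.38, 0, 15],
    [0, 0.84, 0, 0, 1.6, 0, 15],
    [0, 0.84, 0, 0, 1.6, 0, 15],
  ],
)

```text
time_s: 14.58
eef_pos: [552.5, 50.3, 293.2]
tool_rot: [-1.571, -0.0, -1.066]
force: [0.1, -0.7, -2.4]
finger_gap: 0.328
```

apply_moves(
  targets=[
    [0, 0.12, 0, 0, 0.23, 0, 15],
    [0, 0.24, 0, 0, 0.46, 0, 15],
    [0, 0.36, 0, 0, 0.69, 0, 15],
    [0, 0.48, 0, 0, 0.92, 0, 15],
    [0, 0.6, 0, 0, 1.15, 0, 15],
    [0, 0.72, 0, 0, 1.38, 0, 15],
    [0, 0.84, 0, 0, 1.6, 0, 15],
    [0, 0.84, 0, 0, 1.6, 0, 15],
  ],
)

```text
time_s: 15.25
eef_pos: [552.6, 50.3, 291.7]
tool_rot: [-1.571, 0.0, -1.903]
force: [-1.2, -0.8, -0.2]
finger_gap: 0.33
```

apply_moves(
  targets=[
    [0, 0.12, 0, 0, 0.23, 0, 15],
    [0, 0.24, 0, 0, 0.46, 0, 15],
    [0, 0.36, 0, 0, 0.69, 0, 15],
    [0, 0.48, 0, 0, 0.92, 0, 15],
    [0, 0.6, 0, 0, 1.15, 0, 15],
    [0, 0.72, 0, 0, 1.38, 0, 15],
    [0, 0.84, 0, 0, 1.6, 0, 15],
    [0, 0.84, 0, 0, 1.6, 0, 15],
  ],
)

```text
time_s: 15.92
eef_pos: [552.6, 50.3, 290.1]
tool_rot: [-1.571, 0.0, -2.741]
force: [-0.9, 0.1, 0.8]
finger_gap: 0.327
```

```bash
python3 -c "
from h import *
st()"
```

```text
{'time_s': 15.917, 'joints': [-0.017, 0.536, 1.647, 0.0, 0.958, 2.725], 'eef_pos': [552.601, 50.279, 290.108], 'tool_rot': [-1.571, 0.0, -2.741], 'force': [-0.852, 0.132, 0.828], 'moment': [0.058, 0.348, -0.005], 'finger_gap': 0.327}
```

apply_moves(
  targets=[
    [0, 0, 0, 0, 0, 0, 80],
    [0, 0, 0, 0, 0, 0, 80],
    [0, 0, 0, 0, 0, 0, 80],
    [0, 0, 0, 0, 0, 0, 80],
    [0, 0, 0, 0, 0, 0, 80],
    [0, 0, 0, 0, 0, 0, 80],
  ],
)

```text
time_s: 16.42
eef_pos: [552.5, 50.3, 290.0]
tool_rot: [-1.571, 0.0, -2.743]
force: [0.5, 1.7, -0.1]
finger_gap: 0.731
```

apply_moves(
  targets=[
    [0, -0.962, 0, 0, 0, 0, 80],
    [0, -0.962, 0, 0, 0, 0, 80],
    [0, -0.962, 0, 0, 0, 0, 80],
    [0, -0.962, 0, 0, 0, 0, 80],
    [0, -0.962, 0, 0, 0, 0, 80],
    [0, -0.962, 0, 0, 0, 0, 80],
    [0, -0.962, 0, 0, 0, 0, 80],
    [0, -0.962, 0, 0, 0, 0, 80],
  ],
)

```text
time_s: 17.08
eef_pos: [552.6, 50.3, 290.0]
tool_rot: [-1.571, -0.0, -1.774]
force: [-0.3, -0.6, -0.5]
finger_gap: 0.8
```

```bash
python3 -c "
from h import *
st()"
```

```text
{'time_s': 17.083, 'joints': [-0.017, 0.537, 1.647, -0.0, 0.958, 1.757], 'eef_pos': [552.555, 50.293, 290.008], 'tool_rot': [-1.571, -0.0, -1.774], 'force': [-0.282, -0.583, -0.511], 'moment': [-0.084, 0.187, 0.023], 'finger_gap': 0.8}
```

apply_moves(
  targets=[
    [0, -0.96, 0, 0, 0, 0, 80],
    [0, -0.96, 0, 0, 0, 0, 80],
    [0, -0.96, 0, 0, 0, 0, 80],
    [0, -0.96, 0, 0, 0, 0, 80],
    [0, -0.96, 0, 0, 0, 0, 80],
    [0, -0.96, 0, 0, 0, 0, 80],
    [0, -0.96, 0, 0, 0, 0, 80],
    [0, -0.96, 0, 0, 0, 0, 80],
  ],
)

```text
time_s: 17.75
eef_pos: [552.5, 50.3, 290.0]
tool_rot: [-1.571, 0.0, -0.814]
force: [-0.4, 0.7, -0.6]
finger_gap: 0.8
```

apply_moves(
  targets=[
    [0, -0.96, 0, 0, 0, 0, 80],
    [0, -0.96, 0, 0, 0, 0, 80],
    [0, -0.96, 0, 0, 0, 0, 80],
    [0, -0.96, 0, 0, 0, 0, 80],
    [0, -0.96, 0, 0, 0, 0, 80],
    [0, -0.96, 0, 0, 0, 0, 80],
    [0, -0.96, 0, 0, 0, 0, 80],
    [0, -0.96, 0, 0, 0, 0, 80],
  ],
)

```text
time_s: 18.42
eef_pos: [552.5, 50.3, 290.0]
tool_rot: [-1.571, -0.0, 0.146]
force: [-0.2, 0.0, 0.1]
finger_gap: 0.796
```

apply_moves(
  targets=[
    [0, -0.96, 0, 0, 0, 0, 80],
    [0, -0.96, 0, 0, 0, 0, 80],
    [0, -0.96, 0, 0, 0, 0, 80],
    [0, -0.96, 0, 0, 0, 0, 80],
    [0, -0.96, 0, 0, 0, 0, 80],
    [0, -0.96, 0, 0, 0, 0, 80],
    [0, -0.96, 0, 0, 0, 0, 80],
    [0, -0.96, 0, 0, 0, 0, 80],
  ],
)

```text
time_s: 19.08
eef_pos: [552.5, 50.3, 290.0]
tool_rot: [-1.571, 0.0, 1.106]
force: [-0.1, 0.1, 0.4]
finger_gap: 0.798
```

```bash
python3 -c "
from h import *
st(); go(552.55,50.3,290,1.969)"
```

```text
{'time_s': 19.083, 'joints': [-0.017, 0.537, 1.647, -0.0, 0.958, -1.123], 'eef_pos': [552.53, 50.292, 289.992], 'tool_rot': [-1.571, 0.0, 1.106], 'force': [-0.111, 0.066, 0.39], 'moment': [-0.043, 0.001, 0.043], 'finger_gap': 0.798}
wy -0.863 tx 0.0 ty -0.0 tz -0.0 len 0.0
```

apply_moves(
  targets=[
    [0, -0.863, 0, 0, 0, 0, 70],
    [0, -0.863, 0, 0, 0, 0, 60],
    [0, -0.863, 0, 0, 0, 0, 55],
    [0, -0.863, 0, 0, 0, 0, 55],
    [0, -0.863, 0, 0, 0, 0, 55],
    [0, -0.863, 0, 0, 0, 0, 55],
    [0, -0.863, 0, 0, 0, 0, 55],
    [0, -0.863, 0, 0, 0, 0, 50],
  ],
)

```text
time_s: 19.75
eef_pos: [552.6, 50.3, 290.0]
tool_rot: [-1.571, 0.0, 1.968]
force: [0.8, 1.1, 0.8]
finger_gap: 0.514
```

```bash
python3 -c "
from h import *
st(); im,_=cap('wrist','w4'); cv2.imwrite('pics/w4b.png',cv2.resize(im[120:320,126:386,::-1],None,fx=3,fy=3,interpolation=cv2.INTER_CUBIC))"
```

```text
{'time_s': 19.75, 'joints': [-0.017, 0.537, 1.647, -0.0, 0.958, -1.985], 'eef_pos': [552.552, 50.28, 290.005], 'tool_rot': [-1.571, 0.0, 1.968], 'force': [0.809, 1.06, 0.798], 'moment': [0.046, 0.038, -0.016], 'finger_gap': 0.514}
```

View pics/w4b.png

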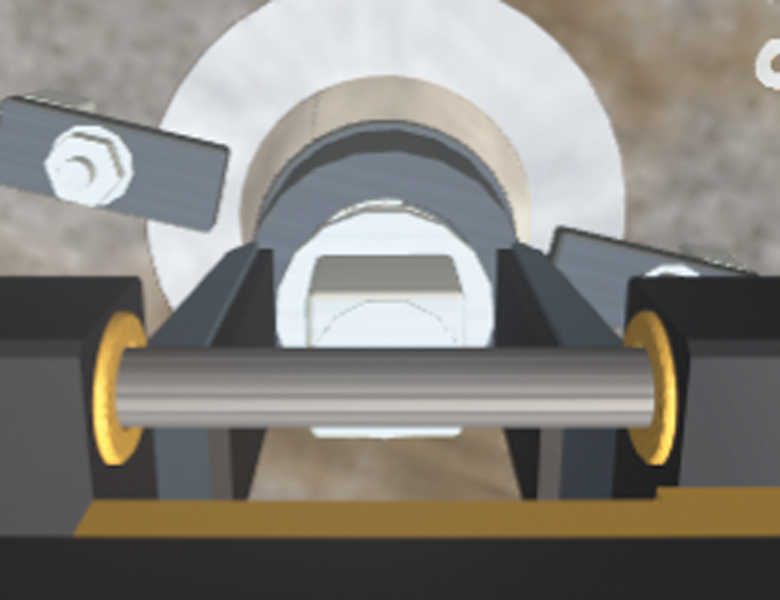

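The plug's head (x 307–465 in the crop, centred at 386) stands upright and is square with the jaws, so it stayed put. Closing again.

apply_moves(
  targets=[
    [0, 0, 0, 0, 0, 0, 30],
    [0, 0, 0, 0, 0, 0, 20],
    [0, 0, 0, 0, 0, 0, 15],
    [0, 0, 0, 0, 0, 0, 15],
    [0, 0, 0, 0, 0, 0, 15],
    [0, 0, 0, 0, 0, 0, 15],
    [0, 0, 0, 0, 0, 0, 15],
    [0, 0, 0, 0, 0, 0, 15],
  ],
)

```text
time_s: 20.47
eef_pos: [552.5, 50.3, 290.0]
tool_rot: [-1.571, -0.0, 1.961]
force: [0.8, 0.5, 0.1]
finger_gap: 0.327
```

apply_moves(
  targets=[
    [0, 0.12, 0, 0, 0.23, 0, 15],
    [0, 0.24, 0, 0, 0.46, 0, 15],
    [0, 0.36, 0, 0, 0.69, 0, 15],
    [0, 0.48, 0, 0, 0.92, 0, 15],
    [0, 0.48, 0, 0, 0.92, 0, 15],
  ],
)

```text
time_s: 20.88
eef_pos: [552.5, 50.3, 289.0]
tool_rot: [-1.571, -0.0, 1.474]
force: [-1.6, 0.0, 2.5]
finger_gap: 0.328
```

```bash
python3 -c "
from h import *
st()"
```

```text
{'time_s': 20.883, 'joints': [-0.017, 0.538, 1.648, 0.0, 0.956, -1.491], 'eef_pos': [552.469, 50.323, 289.038], 'tool_rot': [-1.571, -0.0, 1.474], 'force': [-1.644, 0.008, 2.542], 'moment': [0.021, 0.237, -0.095], 'finger_gap': 0.328}
```

apply_moves(
  targets=[
    [0, 0.12, 0, 0, 0.21, 0, 15],
    [0, 0.24, 0, 0, 0.44, 0, 15],
    [0, 0.36, 0, 0, 0.67, 0, 15],
    [0, 0.48, 0, 0, 0.9, 0, 15],
    [0, 0.6, 0, 0, 1.13, 0, 15],
    [0, 0.72, 0, 0, 1.36, 0, 15],
    [0, 0.84, 0, 0, 1.58, 0, 15],
    [0, 0.84, 0, 0, 1.58, 0, 15],
  ],
)

```text
time_s: 21.55
eef_pos: [552.5, 50.4, 287.5]
tool_rot: [-1.571, -0.0, 0.639]
force: [-1.8, 0.6, 3.2]
finger_gap: 0.328
```

apply_moves(
  targets=[
    [0, 0.12, 0, 0, 0.22, 0, 15],
    [0, 0.24, 0, 0, 0.45, 0, 15],
    [0, 0.36, 0, 0, 0.68, 0, 15],
    [0, 0.48, 0, 0, 0.91, 0, 15],
    [0, 0.6, 0, 0, 1.14, 0, 15],
    [0, 0.72, 0, 0, 1.37, 0, 15],
    [0, 0.84, 0, 0, 1.58, 0, 15],
    [0, 0.84, 0, 0, 1.58, 0, 15],
  ],
)

```text
time_s: 22.22
eef_pos: [552.6, 50.3, 286.0]
tool_rot: [-1.571, -0.0, -0.198]
force: [0.2, 2.1, 2.3]
finger_gap: 0.327
```

```bash
python3 -c "
from h import *
st()"
```

```text
{'time_s': 22.217, 'joints': [-0.017, 0.542, 1.651, 0.0, 0.948, 0.182], 'eef_pos': [552.622, 50.328, 285.995], 'tool_rot': [-1.571, -0.0, -0.198], 'force': [0.205, 2.063, 2.282], 'moment': [0.184, 0.175, 0.011], 'finger_gap': 0.327}
```

Remaining: about 1.26 rad, to yaw −1.46.

apply_moves(
  targets=[
    [0, 0.12, 0, 0, 0.22, 0, 15],
    [0, 0.24, 0, 0, 0.45, 0, 15],
    [0, 0.36, 0, 0, 0.68, 0, 15],
    [0, 0.48, 0, 0, 0.91, 0, 15],
    [0, 0.6, 0, 0, 1.14, 0, 15],
    [0, 0.72, 0, 0, 1.37, 0, 15],
    [0, 0.84, 0, 0, 1.59, 0, 15],
    [0, 0.84, 0, 0, 1.59, 0, 15],
  ],
)

```text
time_s: 22.88
eef_pos: [552.7, 50.3, 284.4]
tool_rot: [-1.57, -0.0, -1.036]
force: [0.2, 2.7, 1.9]
finger_gap: 0.327
```

apply_moves(
  targets=[
    [0, 0.12, 0, 0, 0.22, 0, 15],
    [0, 0.24, 0, 0, 0.45, 0, 15],
    [0, 0.36, 0, 0, 0.68, 0, 15],
    [0, 0.42, 0, 0, 0.79, 0, 15],
    [0, 0.42, 0, 0, 0.79, 0, 15],
    [0, 0.42, 0, 0, 0.79, 0, 15],
  ],
)

```text
time_s: 23.38
eef_pos: [552.6, 50.3, 283.6]
tool_rot: [-1.57, -0.0, -1.449]
force: [2.3, 1.7, 0.7]
finger_gap: 0.324
```

```bash
python3 -c "
from h import *
st(); im,_=cap('side','s1'); cv2.imwrite('pics/s1b.png',cv2.resize(im[110:230,180:340,::-1],None,fx=5,fy=5,interpolation=cv2.INTER_CUBIC)); cap('top','t1')"
```

```text
{'time_s': 23.383, 'joints': [-0.017, 0.546, 1.653, 0.0, 0.943, 1.433], 'eef_pos': [552.629, 50.28, 283.623], 'tool_rot': [-1.57, -0.0, -1.449], 'force': [2.275, 1.716, 0.749], 'moment': [0.146, -0.166, 0.096], 'finger_gap': 0.324}
```

View pics/s1b.png

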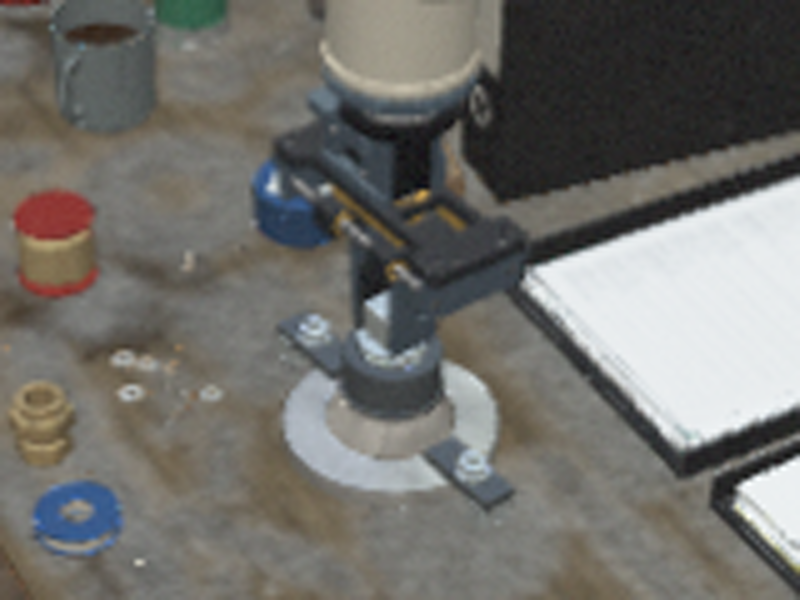

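The side view shows the plug upright in the socket with the collar just above the mouth, at about (390,345), and still held. The nose is about 26.6 mm below the mouth, the expected depth for one turn, so I'm handing in.

```bash
python3 -c "
from h import *
ctrl.job_done(); st()"
```

```text
the job is handed in; nothing more can be done
the job is handed in; nothing more can be done
```

The plug is started in the socket thread, square and still gripped, and the job is handed in (about 23.4 s of the 72 s used).

- **Placing:** I gripped the plug across its flats and stood it in the socket mouth. My first contact was about 140° before the drop point, more than the last joint could turn. So I lifted the plug, turned it in the air, and set it down again about 35–40° before the drop. That first contact was also the firmest: the reading rose about 19 N.
- **Thread drop:** I turned it anticlockwise under roughly 4–5 N. At about 0.2 rad tool yaw it came off the ridge, and it settled about 5 mm lower.
- **Full turn:** I turned it clockwise 6.42 rad (1.02 turns), re-gripping the head once part way. A close picture showed the plug had stayed put and square during the re-grip. The tool went down 12.2 mm in all.

**Last checks:**
- The nose is about 26.6 mm below the mouth, which is the expected depth for one turn.
- The wrist force was under 3 N, the tool was vertical, and the gripper opening was 29.5–30 mm on the 30 mm head.
- In the last side picture the plug looks upright and nothing around the flange looks disturbed. That crop did not include the tape measure. I took a final top picture as well but did not look at it.

No check failed or disagreed.

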